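# Try two vial carriers on a keyed twin mixer and send back the one that does not fit

## Robot

A 6-joint arm with a two-finger parallel gripper is mounted at the origin on the work surface. World frame = base frame: x ahead of the robot, y to its left, z up, the work surface at z = 0. Lengths are in m, angles in degrees, forces in N, time in s.
With the tool pointing down it reaches from about 0.375 to 0.9 m from the base axis. Payload 3.1 kg.
Tool frame: the origin (TCP) lies midway between the tips of the shut fingers; the grasp point (between the pads) lies 19 mm behind it; z points along the fingers, y is the direction in which the jaws open and shut (so a half turn about z gives the same grasp; the last joint's range is limited). The gripper opens to 87 mm and grips with 3 to 60 N. Pads are 19 mm wide; open, the fingers measure 117 mm over their backs; the gripper's body (75 mm by 190 mm) begins 51 mm behind the grasp point.
Start: joints at [-86.946, 30.224, 82.088, -0, 67.689, -10.227], TCP at [0.144, -0.608, 0.223] pointing down, gripper open.
Joint ranges: [-176.69, 176.69], [-43.24, 126.21], [12.49, 139.97], [-82, 262], [0, 151.66], [-163.58, 163.58]. Speed limits (degrees/s): [159.86, 159.86, 180, 180, 180, 180].

## Interface

Orientations are given as a 3x3 rotation matrix whose columns are the frame's x, y, z axes.
In Python, from rig import status, vision, bot, models gives the robot as it stands.
- The arm moves only by the tool send_rows, never from a script. Its argument "moves" is a list of rows, each a list of 7 numbers: the shift along the tool's x, y, z in units of 25 mm (1.0 is 25 mm), then the turn, a rotation vector about the tool's x, y, z in units of 10 degrees (1.0 is 10 degrees), then the closure, from -1 (fully open) to 1 (shut), so that 0 is half open. In form: [[dx, dy, dz, rx, ry, rz, hand], ...]. A call has 1 to 12 rows; each row shifts and turns the commanded pose from where the row before left it, along the tool's axes as they then stand; what a row does not reach is not made up. A row lasts 1/8 s, in which the tool goes at most 62.5 mm and 10.7 degrees, less where a joint would pass 70% of its speed; a pose out of reach is approached as far as the arm can. A call is refused whole if a number of a shift passes 1 or a number of a turn 1, either way. A call with a gripper value outside its range is refused whole. The fingers move at their own pace and stop on an object; the grip force is fixed at half the most. Time passes only in rows, so rows that do not move let the fingers close. It gives the time, the measured TCP pose, the force and the opening at its end, in the units of the state.
- status.read_state(): the state, without advancing time (a new reading comes with each control period).
- vision.capture(name): name is "scene" or "side" or "wrist"; returns a dict with "img" (400x640x3 uint8, red, green, blue), "depth" (400x640 float32, m along the optical axis (not along the pixel's ray), 0 where there is no reading), "fx", "fy", "cx", "cy" (pixels), "pose" (4x4, takes a point from camera to world coordinates); the wrist camera has in their place "hand_eye" (4x4, takes a point from camera to tool coordinates, whose origin is the TCP and whose axes are the flange's). Camera axes: x right, y up, looking along -z (the intrinsics and any distortion apply to the point x, -y, -z); pixel columns grow to the right and rows downward; lengths in m; the calibration is good to about 2 mm. The wrist camera is an equidistant fisheye: a pixel r from the principal point sees the ray r / f radians off the axis. A picture is of the moment at which its call begins: read the wrist's pose just before it.
- bot.hand_in(): hands the job in, once; it reports no verdict.
Trained networks look in the newest picture that a camera, given by its name, has taken for a name from the list of things; names that differ only in an ending like _2 or _b are one class to them, and where a whole thing is asked for, a point or a joint stands for the part that bears it (a point fixed in the world has none). Each returns a list of dicts, best first, with "confidence" (0 to 1); they miss things now and then, are a little off and sometimes report something else, mostly with a low value. They report only what shows in the picture. A call takes as long as a camera call.
- models.masks_of(camera, name): "mask" (400x640 bool, what is visible of it) and "extent" ([left, top, right, bottom] in pixels, round what is visible of it).
- models.landmark_of(camera, name): "point" ([column, row] in pixels: a listed point, or the origin of a listed thing).
The state is a dict: "time_s": time; "joint_positions": joint angles; "qvel": joint speeds; "tau": joint torques, N m; "position": TCP position; "tcp_rot": TCP orientation; "force": force on the tool from outside, world axes, zero at the start; "moment": the same for the moment, N m; "opening": opening from 0.0 (shut) to 1.0 (fully open).
Only numpy, scipy, OpenCV 4.12 (cv2) and the standard library are available. Lean on these libraries where they do the work, as an engineer would, in place of code of your own. Each camera call takes 0.05 s, during which the arm holds its last target.

## Task

Two vial carriers sit loosely on the two spindles of the vial mixer, but only one has its keyways where the mixer has its keys. Turn each one on its spindle until its pointed arm lines up with the arrow moulded on the deck: the right one then drops fully home over the keys and is to stay seated on the mixer. Take off the one that stays up when lined up, lay it flat and right side up in the middle of the steel tray, and leave the other things on the bench where they are.

Things in the scene. Friction and masses are not known exactly. Their poses are not given: they have to be found in the camera images.
- mixer: Twin-spindle vial mixer, fixed: white housing, deck 55 mm above the bench, 200 mm in x by 360 in y, sloping grey control panel along its -x side. Origin on the bench below the midpoint of the two spindles, which stand at y = +95 and -95 mm. A black arrow on the deck 86 to 106 mm in front (-x) of each spindle points at it: lined up means the carrier's x axis lies along the mixer's x, same way.
- spindle_l (a point): Left (+y) spindle: axis point at the top of its drive flange (48 mm across), 59 mm above the bench. Round nose 20 mm across rising 44 mm from here, with three keys 4.5 mm wide, out to 14.5 mm from the axis and 10 mm tall with rounded tops, at 0, 90, 210 deg anticlockwise from above, counted from the arrow. Carrier's underside: 10 mm above this point on the keys, 0 when home.
- spindle_r (a point): Right (-y) spindle: same as the left. When lined up within about 5 deg, the right carrier drops 10 mm by its own weight and the spindle's nose then stands 8 mm out of its hub; the wrong one stays up at every angle.
- carrier_1_mid (a point): Vial carrier, 0.15 to 0.31 kg: aluminium hub, 12-sided, 40 mm across flats, 36 tall; three arms 120 deg apart (4 to 12 mm above the underside), each with a shallow grey vial cup (34 mm across, centre 54 mm from the axis, 4 to 16 mm up; 58 mm gap between cups). Starts level on a spindle, resting on its keys, free to turn, not lined up. This point: hub axis, 18 mm above the underside; z up, index arm along its -x.
- carrier_2_mid (a point): The other carrier, same but for the keyways (6.5 mm wide, seen in the 21 mm bore from above). Anticlockwise from the index arm they lie at 0, 90, 210 deg in the one that fits and at 0, 150, 270 deg in the other; which of the two fits is for the trial to show. Either hub can be gripped from 19 mm above its underside up, clear of arms and rib.
- carrier_1_tip (a point): Point of the beak beyond the cup of carrier 1's index arm (the only arm with a beak and with a rib on top), 82 mm from the hub axis along the carrier's -x, 10 mm above the underside.
- carrier_2_tip (a point): The same point on carrier 2.
- tray: Open stainless tray, 230 mm (its x) by 260 mm (its y), walls 30 mm tall and 3 mm thick, floor 3 mm thick; fixed. Origin under the centre of its floor, on the bench. One small vial stands in the corner towards its +x, +y; the middle is free.
- vial_mid (a point): Bystander: small capped glass vial, 27 mm across and 54 mm tall, standing in a corner of the tray. Point at its centre.
- pot_mid (a point): Bystander: clear open specimen pot, 80 mm across, 55 mm tall. Point at its centre.
- dish_mid (a point): Bystander: open glass dish, 90 mm across, 15 mm tall. Point at its centre.
- forceps: Bystander: steel forceps lying on the bench, about 120 mm long. Origin near the middle, on the bench.
- probe: Bystander: needle holder lying on the bench, about 140 mm long. Origin at the middle of the handle, on the bench.
- bottle_mid (a point): Bystander: amber bottle, 60 mm across, 130 mm tall. Point half-way up.
- slidebox_mid (a point): Bystander: grey slide box, 97 by 177 mm, 36 mm tall. Point half-way up.

How it is judged (in metres and radians):
On the way:
1. the carrier that does not fit has been tried: on its spindle, standing on the keys, its pointed arm in line with the arrow (within about 8 degrees) ((horizontal distance between carrier_2_mid and spindle_l below 0.003 m or horizontal distance between carrier_2_mid and spindle_r below 0.003 m) and z of carrier_2_mid in the frame of mixer below 0.0895 m and angle between the x axis of carrier_2_mid and the x axis of mixer, either way round below 0.15 rad and x of carrier_2_tip in the frame of mixer below -0.05 m), for 0.2 s.
At the end, for the whole second after the job is handed in: The matching carrier is home on a spindle (axis within 2 mm, underside within 2 mm of the flange, tilt under 3 deg); the other lies flat, right side up, on the tray floor (height within 4 mm, tilt under 4.5 deg), its centre within 35 mm (tray x) and 55 mm (tray y) of the tray's middle ((horizontal distance between carrier_1_mid and spindle_l below 0.002 m or horizontal distance between carrier_1_mid and spindle_r below 0.002 m) and z of carrier_1_mid in the frame of mixer below 0.079 m and angle between carrier_1_mid's own z axis and vertical below 0.05 rad and x of carrier_2_mid in the frame of tray between -0.035 and 0.035 m and y of carrier_2_mid in the frame of tray between -0.055 and 0.055 m and z of carrier_2_mid in the frame of tray below 0.025 m and angle between carrier_2_mid's own z axis and vertical below 0.08 rad); the robot touches nothing.
It fails at once if a thing on the bench was moved by more than 30 mm (distance of any of pot_mid, dish_mid, forceps, probe, bottle_mid, slidebox_mid from where it was at the start of the episode above 0.03 m).
It fails at once if the vial in the tray was knocked over or pushed by more than 30 mm (distance of vial_mid from where it was at the start of the episode above 0.03 m or angle between vial_mid's own z axis and vertical above 0.6 rad).
It also fails if it takes over 72 s, if anything falls off the work surface, if the arm or the gripper's body presses on something with over 40 N, if the wrist force passes 120 N, or if a joint passes its speed limit or range.

## Working session

There is one attempt and no reset: what is moved stays moved. The work goes in short steps, Python scripts to look and compute and a tool call to move; the robot and the scene stay as the last step left them, time stands still between calls to the robot, and variables do not carry over. Pictures are saved under pics/ and viewed, and the job is handed in when it is done.

Besides the shell and the picture viewer there is one more tool, called after "Call:" as name(argument=value, ...), one argument or row to a line, values as JSON. send_rows: Moves the arm, as the interface text tells. Its arguments: {"type":"object","properties":{"moves":{"type":"array"}},"required":["moves"]}

```bash
mkdir -p pics; ls; cat > h.py <<'E'
from rig import status, vision, bot, models
import numpy as np, cv2
def cap(n,save=None):
    s=status.read_state(); c=vision.capture(n); c['state']=s
    if save: cv2.imwrite('pics/'+save+'.png',cv2.cvtColor(c['img'],cv2.COLOR_RGB2BGR))
    return c
def toolT(s):
    T=np.eye(4);T[:3,:3]=np.array(s['tcp_rot']);T[:3,3]=s['position'];return T
def ray(c,u,v):
    x=(u-c['cx'])/c['fx'];y=(v-c['cy'])/c['fy']
    if 'hand_eye' in c:
        r=np.hypot(x,y);k=np.tan(r)/r if r>0 else 1
        d=np.array([np.sin(r)*x/max(r,1e-9),-np.sin(r)*y/max(r,1e-9),-np.cos(r)]);T=toolT(c['state'])@c['hand_eye']
    else: d=np.array([x,-y,-1.]);T=c['pose']
    return T[:3,3],T[:3,:3]@d,d
def atz(c,u,v,z):
    o,d,_=ray(c,u,v);return o+d*(z-o[2])/d[2]
def proj(c,P):
    T=c['pose'] if 'pose' in c else toolT(c['state'])@c['hand_eye']
    p=np.linalg.inv(T)@np.r_[P,1]
    x,y,z=p[0],-p[1],-p[2]
    if 'hand_eye' in c:
        h=np.hypot(x,y);r=np.arctan2(h,z);return c['cx']+c['fx']*r*x/h,c['cy']+c['fy']*r*y/h
    return c['cx']+c['fx']*x/z,c['cy']+c['fy']*y/z
E
python3 - <<'E'
from h import *
s=status.read_state();print(s)
for n in ['scene','side','wrist']:
    c=cap(n,n+'0');print(n,c.keys(),c['fx'],c['cx'],c['cy'],c.get('pose',c.get('hand_eye')))
    for k in ['mixer','spindle_l','spindle_r','carrier_1_mid','carrier_1_tip','tray','vial_mid']:
        for r in models.landmark_of(n,k)[:3]:print(k,np.round(r['point'],1),round(r['confidence'],2))
E
```

```text
pics
{'time_s': 0.0, 'joint_positions': array([-8.69458346e+01,  3.02800437e+01,  8.21548578e+01, -1.02491652e-04,
        6.76889983e+01, -1.02272282e+01]), 'qvel': array([-0.02084494, -0.06458421, -0.09335496,  0.02071275, -0.04897512,
        0.11848831]), 'tau': array([-6.10502630e-04, -4.40042102e+01, -1.76591331e+01,  6.32921909e-02,
        5.82708092e-02, -1.50316760e-04]), 'position': array([ 0.14357356, -0.60754751,  0.22156856]), 'tcp_rot': array([[ 9.73253394e-01,  2.29734230e-01, -1.16868352e-04],
       [ 2.29733942e-01, -9.73251074e-01,  2.15929901e-03],
       [ 3.82322646e-04, -2.12839372e-03, -9.99997662e-01]]), 'force': array([ 0.11390028, -0.10788   ,  0.10375674]), 'moment': array([0.00050102, 0.02463764, 0.07193533]), 'opening': 0.9991211747835966}
scene dict_keys(['img', 'depth', 'fx', 'fy', 'cx', 'cy', 'pose', 'state']) 383.614288174349 317.9202218555185 201.5247496334613 [[ 0.73686295 -0.42737785  0.52381406  1.21613791]
 [ 0.67600976  0.45821997 -0.57710074 -0.71294428]
 [ 0.00661801  0.77934757  0.62655692  0.84830614]
 [ 0.          0.          0.         
[... 472 characters left out ...]
76 -0.74063445 -1.2158506 ]
 [-0.00881191  0.86487984  0.5019016   0.91579829]
 [ 0.          0.          0.          1.        ]]
spindle_l [269.8 183. ] 0.69
spindle_r [269.8 183. ] 0.69
carrier_1_tip [267.8 179.2] 0.44
tray [334.8 254.9] 0.96
tray [266.4 175.7] 0.26
vial_mid [346.5 228.7] 0.47
wrist dict_keys(['img', 'depth', 'fx', 'fy', 'cx', 'cy', 'hand_eye', 'state']) 309.70691628693146 320.744361352475 202.20867517884287 [[-2.08057411e-04  9.59173233e-01  2.82819139e-01  7.61767104e-02]
 [ 9.99999936e-01  1.16831957e-04  3.39422968e-04 -1.46880389e-04]
 [ 2.92523112e-04  2.82819192e-01 -9.59173196e-01 -1.62557319e-01]
 [ 0.00000000e+00  0.00000000e+00  0.00000000e+00  1.00000000e+00]]
```

View pics/scene0.png

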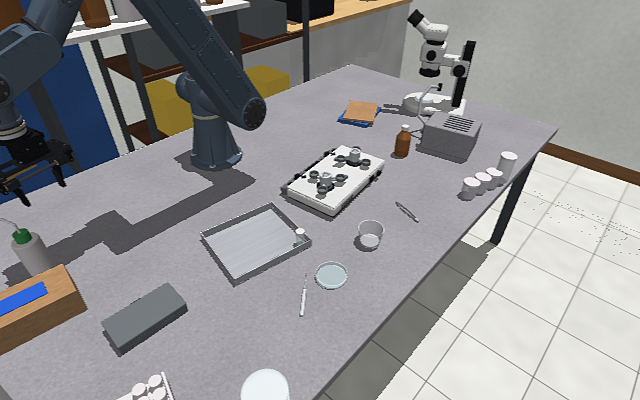

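View pics/side0.png

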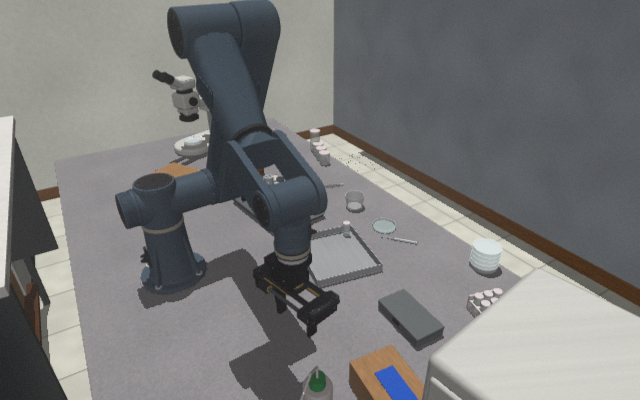

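View pics/wrist0.png

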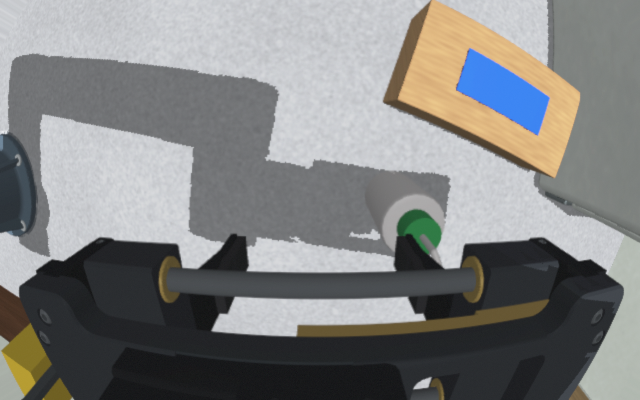

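Scene view: the mixer is around (335,180), the tray (255,244) with the vial at (300,236), and the carriers near (323,183) and (355,162). I'll measure these coarsely next.

```bash
python3 - <<'E'
from h import *
c=cap('scene')
im=cv2.cvtColor(c['img'],cv2.COLOR_RGB2BGR)
cv2.imwrite('pics/mixz.png',cv2.resize(im[130:230,265:405],None,fx=5.7,fy=5.7,interpolation=cv2.INTER_CUBIC))
for k in [(323.7,186,.059),(355,164.7,.059),(325.5,175,.087),(255.1,244.7,0),(305.4,239.5,.03)]: print(atz(c,*k))
for k,z in [('pot_mid',.027),('dish_mid',.007),('bottle_mid',.065),('forceps',0),('probe',0),('slidebox_mid',.018)]:
    for r in models.landmark_of('scene',k)[:2]:print(k,np.round(r['point']),round(r['confidence'],2),np.round(atz(c,*r['point'],z),3))
for k in ['mixer','tray']:
    for r in models.masks_of('scene',k)[:1]:
        m=r['mask']; v,u=np.nonzero(m);print(k,r['confidence'],m.sum())
        d=c['depth'][v,u];x=(u-c['cx'])/c['fx'];y=(v-c['cy'])/c['fy']
        P=np.c_[x*d,-y*d,-d]@c['pose'][:3,:3].T+c['pose'][:3,3]
        for lo,hi in [(.05,.06),(.02,.04),(-.01,.012)]:
            Q=P[(P[:,2]>lo)&(P[:,2]<hi)]
            if len(Q)>20: print(lo,len(Q),cv2.minAreaRect(Q[:,:2].astype(np.float32)))
E
```

```text
[0.51295028 0.09084027 0.059     ]
[0.50916897 0.27017825 0.059     ]
[0.49968723 0.11431847 0.087     ]
[ 5.08917541e-01 -2.21021379e-01  1.11022302e-16]
[ 0.6284324  -0.12044832  0.03      ]
pot_mid [372. 235.] 0.83 [0.763 0.035 0.027]
pot_mid [405. 211.] 0.65 [0.775 0.202 0.027]
dish_mid [333. 276.] 0.85 [ 0.77  -0.157  0.007]
dish_mid [144. 317.] 0.52 [ 0.506 -0.582  0.007]
bottle_mid [405. 140.] 0.88 [0.551 0.543 0.065]
forceps [402. 210.] 0.49 [0.751 0.232 0.   ]
probe [302. 300.] 0.65 [ 0.762 -0.271  0.   ]
slidebox_mid [148. 316.] 0.7 [ 0.522 -0.578  0.018]
mixer 0.86 3562
0.05 2319 ((0.4792563319206238, 0.18753662705421448), (0.22178712487220764, 0.3584353029727936), 7.157495498657227)
0.02 525 ((0.47915834188461304, 0.18119338154792786), (0.2483610212802887, 0.35293108224868774), 7.085635662078857)
-0.01 123 ((0.4489818215370178, 0.22606609761714935), (0.267666757106781, 0.4270845949649811), 6.667110919952393)
tray 0.91 5172
0.02 701 ((0.5031899809837341, -0.21428972482681274), (0.2615058422088623, 0.2382853478193283), 79.54583740234375)
-0.01 4056 ((0.4883175790309906, -0.2018282115459442), (0.2829554080963135, 0.2696268856525421), 78.93903350830078)
```

View pics/mixz.png

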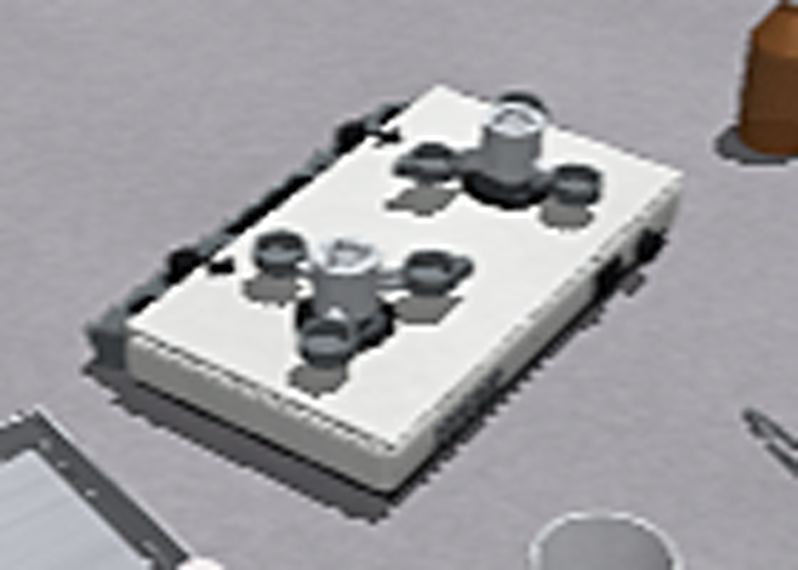

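Call:
send_rows(
  moves=[
    [0.9, -0.9, -0.3, 0, 0, 0, -1],
    [0.9, -0.9, -0.3, 0, 0, 0, -1],
    [0.9, -0.9, -0.3, 0, 0, 0, -1],
    [0.9, -0.9, -0.3, 0, 0, 0, -1],
    [0.9, -0.9, -0.3, 0, 0, 0, -1],
    [0.9, -0.9, -0.3, 0, 0, 0, -1],
    [0.9, -0.9, -0.3, 0, 0, 0, -1],
    [0.9, -0.9, -0.3, 0, 0, 0, -1],
    [0.9, -0.9, -0.3, 0, 0, 0, -1],
    [0.9, -0.9, -0.3, 0, 0, 0, -1],
    [0.9, -0.9, -0.3, 0, 0, 0, -1],
    [0.9, -0.9, 0, 0, 0, 0, -1],
  ],
)

```text
time_s: 3.15
position: [0.3451, -0.2829, 0.3059]
tcp_rot: [[0.973, 0.23, 0.001], [0.23, -0.973, -0.002], [0.001, 0.002, -1.0]]
force: [0.4, -0.5, 0.4]
opening: 0.996
```

Call:
send_rows(
  moves=[
    [0.8, -1, 0, 0, 0, 0, -1],
    [0.8, -1, 0, 0, 0, 0, -1],
    [0.8, -1, 0, 0, 0, 0, -1],
    [0.8, -1, 0, 0, 0, 0, -1],
    [0.8, -1, 0, 0, 0, 0, -1],
    [0.8, -1, 0, 0, 0, 0, -1],
    [0.8, -1, 0, 0, 0, 0, -1],
    [0.8, -1, 0, 0, 0, 0, -1],
    [0.8, -1, 0, 0, 0, 0, -1],
    [0.4, -1, 0, 0, 0, 0, -1],
    [0, -1, 0, 0, 0, 0, -1],
    [0, -1, 0, 0, 0, 0, -1],
  ],
)

```text
time_s: 4.65
position: [0.4602, 0.053, 0.3051]
tcp_rot: [[0.973, 0.23, 0.0], [0.23, -0.973, 0.0], [0.0, 0.0, -1.0]]
force: [0.2, 0.1, 1.4]
opening: 1.002
```

Call:
send_rows(
  moves=[
    [0, -1, 0, 0, 0, 0, -1],
    [0, -1, 0, 0, 0, 0, -1],
    [0, -1, 0, 0, 0, 0, -1],
    [0, -1, 0, 0, 0, 0, -1],
    [0, -0.5, 0, 0, 0, -0.5, -1],
    [0, 0, 0, 0, 0, 0, -1],
  ],
)

```text
time_s: 5.4
position: [0.4342, 0.1623, 0.3052]
tcp_rot: [[0.949, 0.314, 0.0], [0.314, -0.949, -0.0], [0.0, 0.0, -1.0]]
force: [0.1, 0.5, 0.6]
opening: 0.998
```

```bash
python3 - <<'E'
from h import *
c=cap('wrist','w1');s=c['state'];print(s['time_s'],s['position'],s['tcp_rot'],s['force'],s['joint_positions'])
for k in ['mixer','spindle_l','carrier_1_mid','carrier_1_tip']:
        for r in models.landmark_of('wrist',k)[:3]:print(k,np.round(r['point'],1),round(r['confidence'],2))
c=cap('scene','s1')
E
```

```text
5.4 [0.43421089 0.16227103 0.30517366] [[ 9.49267387e-01  3.14469990e-01  2.30494890e-04]
 [ 3.14470006e-01 -9.49267409e-01 -3.27591016e-05]
 [ 2.08499533e-04  1.03580876e-04 -9.99999973e-01]] [0.10243894 0.46252787 0.57983118] [ 6.63905351e+00  1.17309540e+01  9.79379782e+01 -3.60163447e-03
  7.03181670e+01  7.83114449e+01]
mixer [313.8 118.9] 0.69
mixer [584.   87.2] 0.57
spindle_l [244.9 105.4] 0.73
spindle_l [619.8 245.6] 0.56
spindle_l [386.8 133.1] 0.55
carrier_1_mid [390.5 133.5] 0.9
carrier_1_mid [468.1   6. ] 0.29
carrier_1_tip [345.6  82. ] 0.72
```

View pics/w1.png

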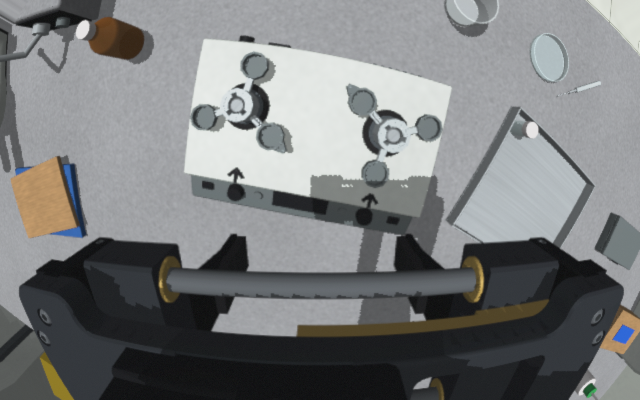

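```bash
python3 - <<'E'
from h import *
im=cv2.imread('pics/w1.png')
cv2.imwrite('pics/w1z.png',cv2.resize(im[35:215,180:455],None,fx=2.9,fy=2.9,interpolation=cv2.INTER_CUBIC))
a=cv2.resize(im[70:150,190:290],None,fx=4,fy=4,interpolation=cv2.INTER_CUBIC)
b=cv2.resize(im[95:175,345:445],None,fx=4,fy=4,interpolation=cv2.INTER_CUBIC)
cv2.imwrite('pics/w1h.png',np.hstack([a,b]))
E
```

```text
(no output)
```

View pics/w1z.png

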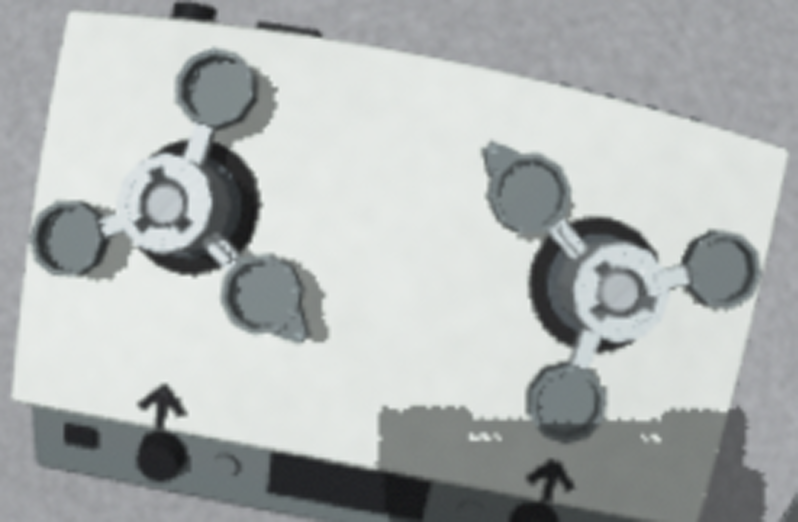

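View pics/w1h.png

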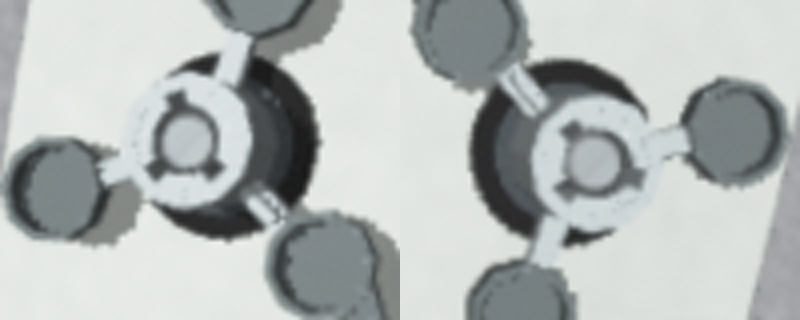

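```bash
python3 - <<'E'
from h import *
c=cap('wrist')
f=lambda u,v,z:atz(c,180+u/2.9,35+v/2.9,z)[:2]
L=f(167,203,.105);R=f(620,291,.105);tl=f(305,340,.079);tr=f(487,148,.079)
al=f(165,388,.055);ar=f(554,462,.055)
A=f(70,12,.055);B=f(13,400,.055);C=f(788,152,.055)
for n,p in zip('L R tl tr al ar A B C'.split(),[L,R,tl,tr,al,ar,A,B,C]):print(n,p.round(4))
ang=lambda d:np.degrees(np.arctan2(d[1],d[0]))
print('spindle axis yaw',ang(L-R)-90,np.linalg.norm(L-R),'arrows',ang(al-ar)-90,ang(L-al),ang(R-ar),'edges',ang(A-C)-90,ang(A-B),np.linalg.norm(A-C))
print('index x-axis L',ang(L-tl),np.linalg.norm(L-tl),'R',ang(R-tr),np.linalg.norm(R-tr))
c2=cap('scene')
E
```

```text
L [0.4884 0.2824]
R [0.511  0.0954]
tl [0.4467 0.2128]
tr [0.5505 0.1643]
al [0.401  0.2726]
ar [0.4241 0.0844]
A [0.5632 0.3723]
B [0.3718 0.3485]
C [0.6058 0.0265]
spindle axis yaw 6.899669815349526 0.18833740158613652 arrows 7.005229900343295 6.362200507148032 7.205644181724205 edges 7.013663753635939 7.07965695351566 0.3483482807317449
index x-axis L 59.072453393954454 0.08110109170040232 R -119.85635368742453 0.07941118735677664
```

Call:
send_rows(
  moves=[
    [0, 0, 0.9, 0, 0, 0.9, -1],
    [0, 0, 0.9, 0, 0, 0.9, -1],
    [1, 0.9, 0.9, 0, 0, 0, -1],
    [1, 0.9, 0.9, 0, 0, 0, -1],
    [1, 0.9, 0.9, 0, 0, 0, -1],
    [0, 0, 0.9, 0, 0, 0, -1],
    [0, 0, 0, 0, 0, 0, -1],
  ],
)

```text
time_s: 6.68
position: [0.5086, 0.094, 0.1684]
tcp_rot: [[1.0, 0.004, -0.005], [0.004, -1.0, 0.0], [-0.005, -0.0, -1.0]]
force: [-0.1, 0.0, -0.0]
opening: 1.003
```

```bash
python3 - <<'E'
from h import *
c=cap('wrist','w2');s=c['state'];print(s['time_s'],s['position'],s['tcp_rot'][:,0])
print('TCP px',proj(c,s['position']), 'R top',proj(c,[.511,.0954,.105]))
E
```

```text
6.675 [0.50864141 0.09398626 0.16840655] [ 0.99998224  0.00358061 -0.0047653 ]
TCP px (np.float64(320.4988995911326), np.float64(249.11918465680537)) R top (np.float64(318.7725869406591), np.float64(210.80815497578254))
```

View pics/w2.png

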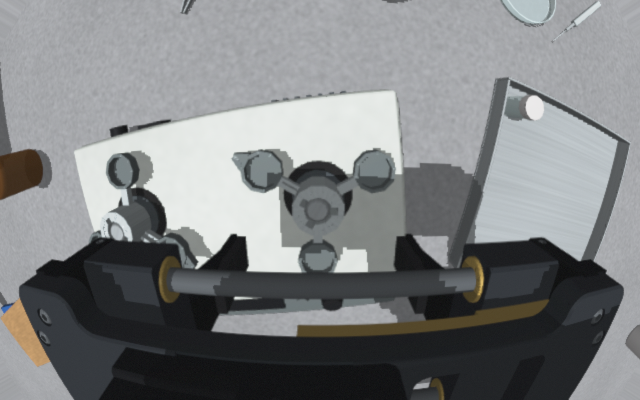

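```bash
python3 - <<'E'
from h import *
im=cv2.imread('pics/w2.png')
cv2.imwrite('pics/w2z.png',cv2.resize(im[140:290,225:425],None,fx=4,fy=4,interpolation=cv2.INTER_CUBIC))
E
```

```text
(no output)
```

View pics/w2z.png

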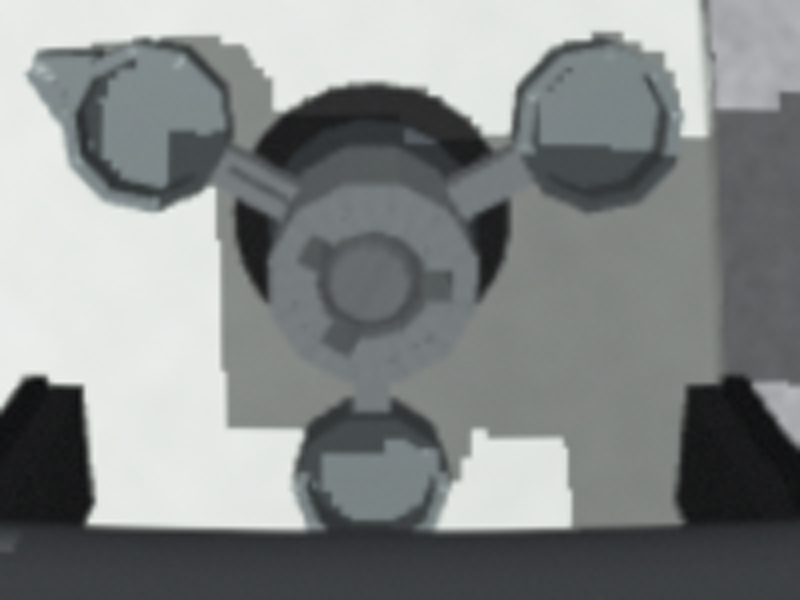

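Call:
send_rows(
  moves=[
    [0.1, -0.1, 0.7, 0, 0, 0, -1],
    [0, 0, 0.8, 0, 0, 0, -1],
    [0, 0, 0.8, 0, 0, 0, -0.4],
    [0, 0, 0.8, 0, 0, 0, -0.4],
    [0, 0, 0, 0, 0, 0, 0],
    [0, 0, 0, 0, 0, 0, 0],
  ],
)

```text
time_s: 7.48
position: [0.5132, 0.0973, 0.0938]
tcp_rot: [[1.0, 0.005, 0.002], [0.005, -1.0, -0.0], [0.002, 0.0, -1.0]]
force: [0.1, 0.9, -0.8]
opening: 0.636
```

```bash
python3 - <<'E'
from h import *
c=cap('wrist','w3');s=c['state'];print(s['time_s'],s['position'],s['tcp_rot'],s['force'],s['opening'])
im=cv2.imread('pics/w3.png')
cv2.imwrite('pics/w3z.png',cv2.resize(im[140:290,225:425],None,fx=4,fy=4,interpolation=cv2.INTER_CUBIC))
E
```

```text
7.475 [0.51320675 0.09725116 0.09381639] [[ 9.99982964e-01  5.33845185e-03  2.36074920e-03]
 [ 5.33858228e-03 -9.99985748e-01 -4.89505769e-05]
 [ 2.36045423e-03  6.15527968e-05 -9.99997212e-01]] [ 0.14454104  0.86800224 -0.83869833] 0.6363264039657693
```

View pics/w3z.png

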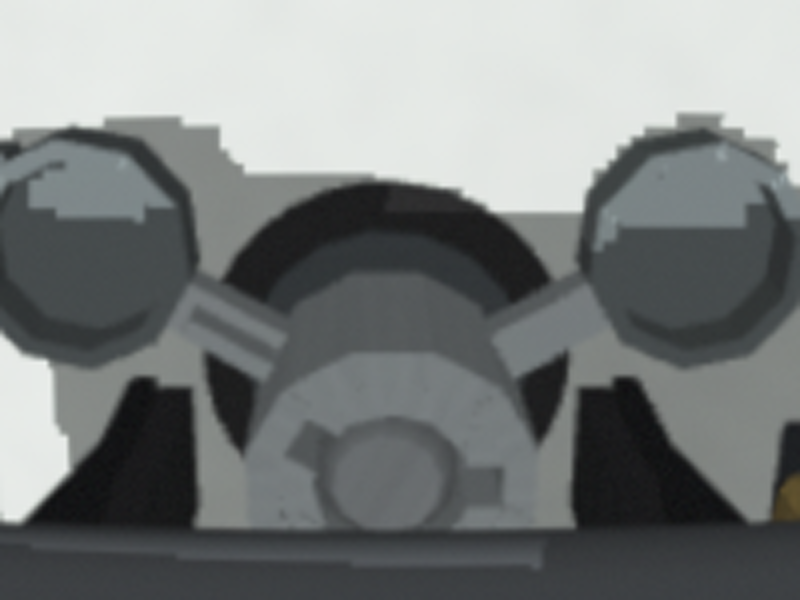

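```bash
python3 - <<'E'
from h import *
c=cap('wrist');s=c['state'];print(s['position'])
s['position'];print(atz(c,322,259.3,.103), atz(c,225+393/4,228,.105),proj(c,s['position']))
for i in range(3): print(status.read_state()['position'])
E
```

```text
[0.5133     0.09720576 0.09388721]
[0.51129991 0.09635978 0.103     ] [0.53068894 0.09583711 0.105     ] (np.float64(320.5030832612445), np.float64(249.11489718528404))
[0.51327113 0.09716769 0.09382344]
[0.51327113 0.09716769 0.09382344]
[0.51327113 0.09716769 0.09382344]
```

Call:
send_rows(
  moves=[
    [-0.09, 0.05, 0.1, 0, 0, 0, 0],
    [0, 0, 0, 0, 0, 0, 1],
    [0, 0, 0, 0, 0, 0, 1],
    [0, 0, 0, 0, 0, 0, 1],
    [0, 0, 0, 0, 0, 0, 1],
  ],
)

```text
time_s: 8.2
position: [0.5097, 0.0962, 0.0902]
tcp_rot: [[1.0, 0.005, -0.001], [0.005, -1.0, 0.001], [-0.001, -0.001, -1.0]]
force: [-0.9, 3.9, 3.7]
opening: 0.454
```

Call:
send_rows(
  moves=[
    [0, 0, 0, 0, 0, -1, 1],
    [0, 0, 0, 0, 0, -1, 1],
    [0, 0, 0, 0, 0, -1, 1],
    [0, 0, 0, 0, 0, -1, 1],
    [0, 0, 0, 0, 0, -1, 1],
    [0, 0, 0, 0, 0, -1, 1],
  ],
)

```text
time_s: 8.95
position: [0.5112, 0.0947, 0.0902]
tcp_rot: [[0.49, 0.872, 0.002], [0.872, -0.49, -0.002], [-0.0, 0.003, -1.0]]
force: [-0.5, -1.4, 1.6]
opening: 0.455
```

Call:
send_rows(
  moves=[
    [0, 0, 0, 0, 0, -1, 1],
    [0, 0, 0, 0, 0, -1, 1],
    [0, 0, 0, 0, 0, -1, 1],
    [0, 0, 0, 0, 0, -1, 1],
    [0, 0, 0, 0, 0, -1, 1],
    [0, 0, 0, 0, 0, -1, 1],
    [0, 0, 0, 0, 0, -0.63, 1],
    [0, 0, 0, 0, 0, 0, 1],
  ],
)

```text
time_s: 9.95
position: [0.513, 0.0951, 0.0901]
tcp_rot: [[-0.595, 0.804, 0.006], [0.804, 0.595, -0.001], [-0.004, 0.004, -1.0]]
force: [5.2, -1.0, -3.7]
opening: 0.45
```

```bash
python3 - <<'E'
from h import *
c=cap('wrist','w4');s=c['state'];print(s['time_s'],s['position'],np.degrees(np.arctan2(s['tcp_rot'][1,0],s['tcp_rot'][0,0])),s['force'])
E
```

```text
9.95 [0.51298168 0.09508183 0.09010262] 126.51077390501477 [ 5.21427868 -0.99621397 -3.65758544]
```

View pics/w4.png

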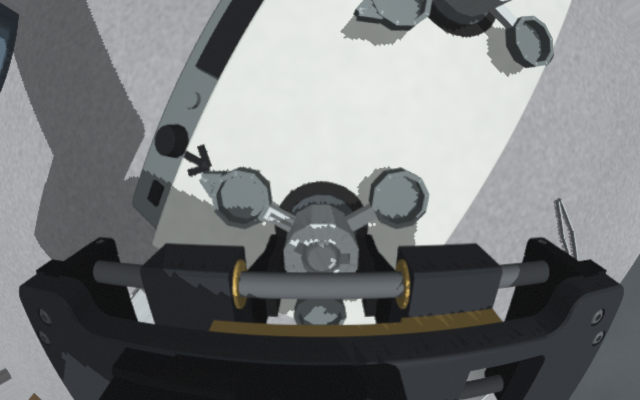

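The beak at (205,180) meets the arrow tip at (208,168), so it is lined up. I'll open the fingers.

Call:
send_rows(
  moves=[
    [0, 0, 0, 0, 0, 0, -0.3],
    [0, 0, 0, 0, 0, 0, -0.3],
    [0, 0, 0, 0, 0, 0, -0.3],
  ],
)

```text
time_s: 10.38
position: [0.5089, 0.0958, 0.0899]
tcp_rot: [[-0.596, 0.803, -0.002], [0.803, 0.596, -0.0], [0.001, -0.002, -1.0]]
force: [-0.2, -0.4, -1.0]
opening: 0.632
```

```bash
python3 - <<'E'
from h import *
c=cap('wrist','w5');s=c['state'];print(s['time_s'],s['position'],np.degrees(np.arctan2(s['tcp_rot'][1,0],s['tcp_rot'][0,0])),s['force'])
im=cv2.imread('pics/w5.png')
cv2.imwrite('pics/w5z.png',cv2.resize(im[140:290,185:445],None,fx=3,fy=3,interpolation=cv2.INTER_CUBIC))
E
```

```text
10.375 [0.50886088 0.09580278 0.08988664] 126.57071159772457 [-0.19947551 -0.40426168 -0.99896338]
```

View pics/w5z.png

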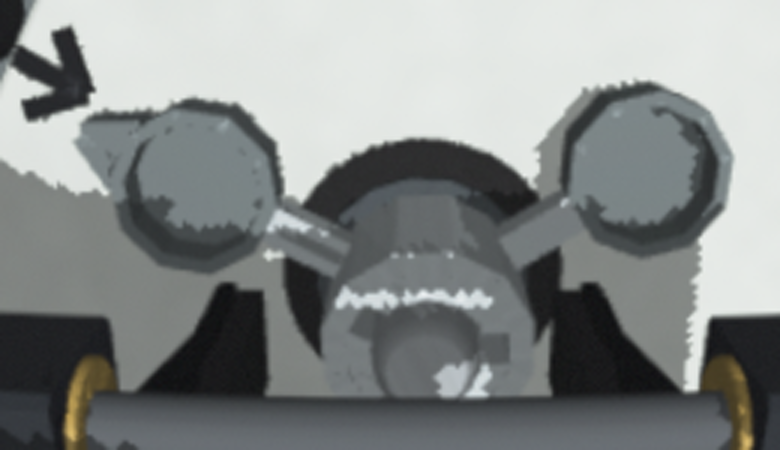

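Call:
send_rows(
  moves=[
    [0, 0, -0.8, 0, 0, 0, -1],
    [0, 0, -0.8, 0, 0, 0, -1],
    [0, 0, -0.8, 0, 0, 0, -1],
    [0, 0, -0.8, 0, 0, 0, -1],
    [0, 0, 0, 0, 0, 0, -1],
  ],
)

```text
time_s: 11.05
position: [0.5107, 0.0958, 0.1713]
tcp_rot: [[-0.596, 0.803, 0.003], [0.803, 0.596, -0.0], [-0.002, 0.002, -1.0]]
force: [-1.5, 0.3, -0.1]
opening: 0.991
```

```bash
python3 - <<'E'
from h import *
c=cap('wrist','w6');s=c['state'];print(s['time_s'],s['position'],np.degrees(np.arctan2(s['tcp_rot'][1,0],s['tcp_rot'][0,0])),s['force'])
im=cv2.imread('pics/w6.png')
cv2.imwrite('pics/w6z.png',cv2.resize(im[110:290,185:445],None,fx=3,fy=3,interpolation=cv2.INTER_CUBIC))
# heights map from depth
v,u=np.mgrid[0:400,0:640];d=c['depth']
x=(u-c['cx'])/c['fx'];y=(v-c['cy'])/c['fy'];r=np.hypot(x,y)+1e-9
P=np.stack([np.tan(r)*x/r*d,-np.tan(r)*y/r*d,-d],-1)
T=toolT(s)@c['hand_eye'];W=P@T[:3,:3].T+T[:3,3]
D=np.hypot(W[...,0]-.511,W[...,1]-.096)
for lo,hi in [(0,.007),(.013,.018),(.045,.06)]:
    z=W[...,2][(D>=lo)&(D<hi)&(d>0)];print(lo,hi,len(z),np.percentile(z,[10,50,90,98]) if len(z) else '')
E
```

```text
11.05 [0.51073063 0.09581735 0.17127385] 126.58022247284438 [-1.54886369  0.25189557 -0.13886212]
0 0.007 228 [0.10249967 0.10334226 0.10424292 0.10457369]
0.013 0.018 705 [0.0933612  0.09499862 0.09595768 0.09641366]
0.045 0.06 23090 [0.05563987 0.25803264 0.28514657 0.29480766]
```

View pics/w6z.png

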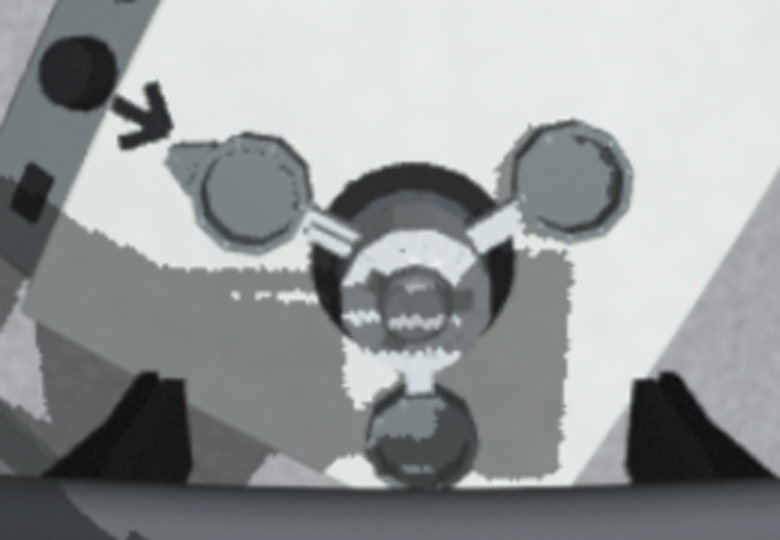

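Depth gives the nose top at 103 mm and the hub top at 95 mm. The right carrier is home, with the nose 8 mm proud. Now the left one.

Call:
send_rows(
  moves=[
    [0, 0, 0, 0, 0, 1, -1],
    [0, 0, 0, 0, 0, 1, -1],
    [0, 0, 0, 0, 0, 1, -1],
    [0, 0, 0, 0, 0, 1, -1],
    [0, 0, 0, 0, 0, 1, -1],
    [0, 0, 0, 0, 0, 1, -1],
    [0, 0, 0, 0, 0, 0.76, -1],
    [0, 0, 0, 0, 0, 0, -1],
  ],
)

```text
time_s: 12.1
position: [0.5091, 0.0958, 0.1689]
tcp_rot: [[0.514, 0.858, -0.003], [0.858, -0.514, 0.0], [-0.001, -0.002, -1.0]]
force: [0.1, -0.0, -0.5]
opening: 1.002
```

Call:
send_rows(
  moves=[
    [0.8, -0.6, 0, 0, 0, 0, -1],
    [0.9, -0.7, 0, 0, 0, 0, -1],
    [0.9, -0.7, 0, 0, 0, 0, -1],
    [0.9, -0.7, 0, 0, 0, 0, -1],
    [0.9, -0.7, 0, 0, 0, 0, -1],
    [0.9, -0.7, 0, 0, 0, 0, -1],
    [0.7, -0.57, 0, 0, 0, 0, -1],
    [0, 0, 0, 0, 0, 0, -1],
  ],
)

```text
time_s: 13.1
position: [0.4865, 0.2855, 0.1693]
tcp_rot: [[0.511, 0.859, -0.001], [0.859, -0.511, -0.0], [-0.001, -0.001, -1.0]]
force: [-0.3, 0.2, -0.4]
opening: 1.002
```

```bash
cat >> h.py <<'E'
def world(c):
    v,u=np.mgrid[0:400,0:640];d=c['depth']
    x=(u-c['cx'])/c['fx'];y=(v-c['cy'])/c['fy'];r=np.hypot(x,y)+1e-9
    if 'hand_eye' in c:
        P=np.stack([np.tan(r)*x/r*d,-np.tan(r)*y/r*d,-d],-1);T=toolT(c['state'])@c['hand_eye']
    else: P=np.stack([x*d,-y*d,-d],-1);T=c['pose']
    return P@T[:3,:3].T+T[:3,3]
def yaw(s): return np.degrees(np.arctan2(s['tcp_rot'][1,0],s['tcp_rot'][0,0]))
E
python3 - <<'E'
from h import *
c=cap('wrist','w7');s=c['state'];print(s['time_s'],s['position'],yaw(s),s['force'])
im=cv2.imread('pics/w7.png')
cv2.imwrite('pics/w7z.png',cv2.resize(im[110:290,185:445],None,fx=3,fy=3,interpolation=cv2.INTER_CUBIC))
W=world(c);D=np.hypot(W[...,0]-.4878,W[...,1]-.2846)
m=(D<.03)&(abs(W[...,2]-.105)<.004)&(c['depth']>0)
print(m.sum(),cv2.minEnclosingCircle(W[m][:,:2].astype(np.float32)))
E
```

```text
13.1 [0.48649882 0.28549354 0.16929356] 59.23662514339534 [-0.34227536  0.22022335 -0.36588858]
1786 ((0.4873674213886261, 0.28607457876205444), 0.021057354286313057)
```

View pics/w7z.png

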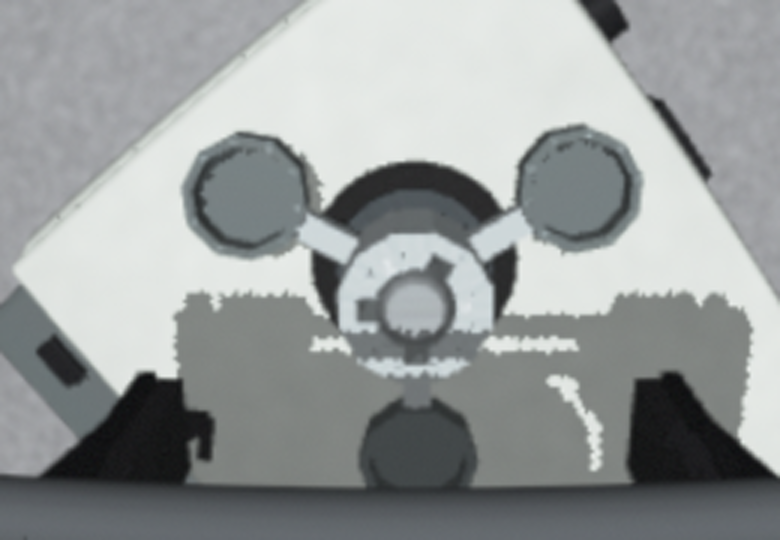

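Call:
send_rows(
  moves=[
    [0, 0, 0.75, 0, 0, 0, -1],
    [0, 0, 0.8, 0, 0, 0, -0.7],
    [0, 0, 0.8, 0, 0, 0, -0.4],
    [0.03, 0.02, 0.8, 0, 0, 0, -0.2],
    [0, 0, 0, 0, 0, 0, 0],
    [0, 0, 0, 0, 0, 0, 1],
    [0, 0, 0, 0, 0, 0, 1],
    [0, 0, 0, 0, 0, 0, 1],
  ],
)

```text
time_s: 14.15
position: [0.4884, 0.2849, 0.092]
tcp_rot: [[0.515, 0.857, 0.001], [0.857, -0.515, 0.0], [0.001, 0.001, -1.0]]
force: [-0.7, 0.3, 1.1]
opening: 0.457
```

Call:
send_rows(
  moves=[
    [0, 0, 0, 0, 0, 1, 1],
    [0, 0, 0, 0, 0, 1, 1],
    [0, 0, 0, 0, 0, 1, 1],
    [0, 0, 0, 0, 0, 1, 1],
    [0, 0, 0, 0, 0, 1, 1],
    [0, 0, 0, 0, 0, 0.22, 1],
    [0, 0, 0, 0, 0, 0, 1],
    [0, 0, 0, 0, 0, 0, 1],
  ],
)

```text
time_s: 15.15
position: [0.4881, 0.2853, 0.0922]
tcp_rot: [[0.993, 0.119, 0.001], [0.119, -0.993, 0.001], [0.001, -0.001, -1.0]]
force: [-2.6, -0.0, 6.8]
opening: 0.45
```

```bash
python3 - <<'E'
from h import *
c=cap('wrist','w8');s=c['state'];print(s['time_s'],s['position'],yaw(s),s['force'])
E
```

```text
15.15 [0.48810347 0.28528538 0.09218465] 6.83208135777465 [-2.64515978 -0.00730664  6.78792552]
```

View pics/w8.png

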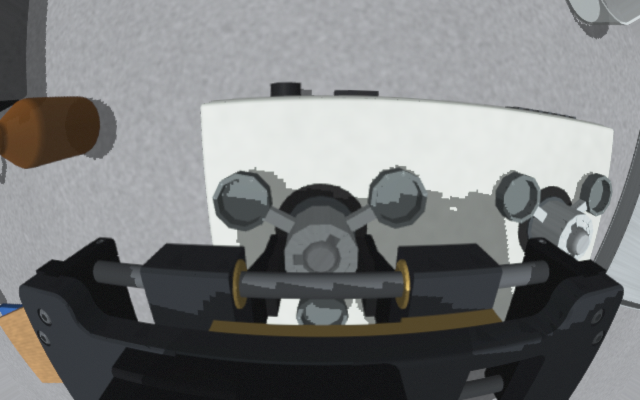

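Lined up. I'll release it to show whether it drops.

Call:
send_rows(
  moves=[
    [0, 0, 0, 0, 0, 0, -0.2],
    [0, 0, 0, 0, 0, 0, -0.2],
    [0, 0, 0, 0, 0, 0, -0.2],
    [0, 0, 0, 0, 0, 0, -0.2],
  ],
)

```text
time_s: 15.7
position: [0.4882, 0.2848, 0.0911]
tcp_rot: [[0.993, 0.118, -0.0], [0.118, -0.993, -0.0], [-0.0, 0.0, -1.0]]
force: [-0.5, -0.1, 0.1]
opening: 0.597
```

```bash
python3 - <<'E'
from h import *
c=cap('wrist','w9');s=c['state'];print(s['time_s'],s['position'],yaw(s),s['force'],s['opening'])
im=cv2.imread('pics/w9.png')
cv2.imwrite('pics/w9z.png',cv2.resize(im[140:290,185:445],None,fx=3,fy=3,interpolation=cv2.INTER_CUBIC))
W=world(c);D=np.hypot(W[...,0]-.4878,W[...,1]-.2855)
for lo,hi in [(0,.007),(.014,.018)]:
    z=W[...,2][(D>=lo)&(D<hi)&(c['depth']>0)&(W[...,2]<.12)];print(len(z),np.percentile(z,[10,50,90]) if len(z) else '')
E
```

```text
15.7 [0.48819624 0.284774   0.09111936] 6.779182380651262 [-0.50320298 -0.07251792  0.05876915] 0.5968860689271339
479 [0.10246582 0.10329413 0.10409467]
892 [0.09992127 0.10445584 0.10532525]
```

View pics/w9z.png

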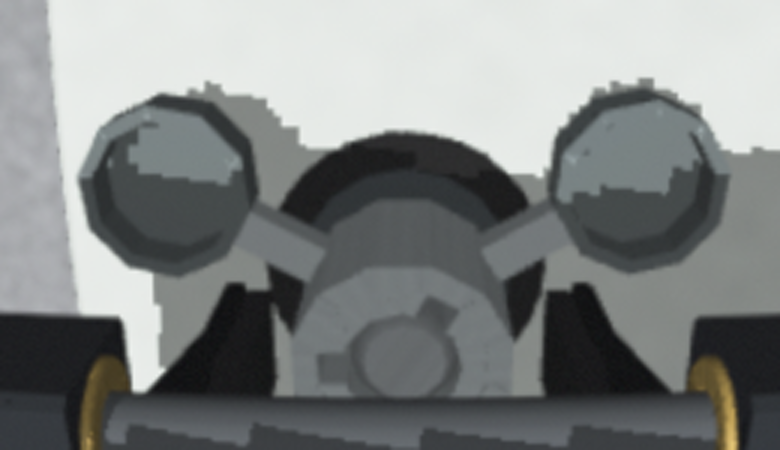

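It stays up, with the hub top at 104.5 mm and the nose at 103 mm. So it doesn't fit, which agrees with its keyways. I'll regrip it and lift it off.

Call:
send_rows(
  moves=[
    [0, 0, 0, 0, 0, 0, 1],
    [0, 0, 0, 0, 0, 0, 1],
    [0, 0, 0, 0, 0, 0, 1],
    [0, 0, -0.3, 0, 0, 0, 1],
    [0, 0, -0.6, 0, 0, 0, 1],
    [0, 0, -0.8, 0, 0, 0, 1],
    [0, 0, -0.8, 0, 0, 0, 1],
    [0, 0, -0.8, 0, 0, 0, 1],
    [0, 0, -0.8, 0, 0, 0, 1],
    [0, 0, -0.8, 0, 0, 0, 1],
    [0, 0, -0.8, 0, 0, 0, 1],
    [0, 0, 0, 0, 0, 0, 1],
  ],
)

```text
time_s: 17.25
position: [0.4886, 0.2849, 0.236]
tcp_rot: [[0.993, 0.118, 0.003], [0.118, -0.993, 0.001], [0.003, -0.0, -1.0]]
force: [1.0, -0.2, -2.8]
opening: 0.454
```

```bash
python3 - <<'E'
from h import *
c=cap('wrist','w10');s=c['state'];print(s['time_s'],s['position'],yaw(s),s['force'],s['opening'])
E
```

```text
17.25 [0.48861775 0.28489401 0.2359865 ] 6.788557773884708 [ 0.9927273  -0.19381352 -2.78869145] 0.4539159911105438
```

View pics/w10.png

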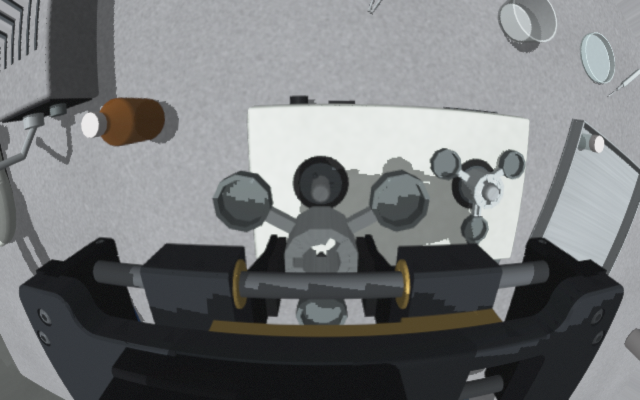

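The carrier is held level and off its spindle, and the other one is still seated. Now I'll carry it to the tray.

Call:
send_rows(
  moves=[
    [0, 0.5, 0, 0, 0, 0, 1],
    [-0.1, 0.9, 0, 0, 0, 0, 1],
    [-0.1, 0.9, 0, 0, 0, 0, 1],
    [-0.1, 0.9, 0, 0, 0, 0, 1],
    [-0.1, 0.9, 0, 0, 0, 0, 1],
    [-0.1, 0.9, 0, 0, 0, 0, 1],
    [-0.1, 0.9, 0, 0, 0, 0, 1],
    [-0.1, 0.9, 0, 0, 0, 0, 1],
    [-0.1, 0.9, 0, 0, 0, 0, 1],
    [-0.1, 0.9, 0, 0, 0, 0, 1],
    [-0.1, 0.9, 0, 0, 0, 0, 1],
    [-0.1, 0.9, 0, 0, 0, 0, 1],
  ],
)

```text
time_s: 18.8
position: [0.4903, 0.0221, 0.2328]
tcp_rot: [[0.993, 0.118, -0.003], [0.118, -0.993, -0.0], [-0.003, -0.0, -1.0]]
force: [0.6, -0.0, -1.6]
opening: 0.454
```

Call:
send_rows(
  moves=[
    [-0.1, 0.9, 0, 0, 0, 0, 1],
    [-0.1, 0.9, 0, 0, 0, 0, 1],
    [-0.1, 0.9, 0, 0, 0, 0, 1],
    [-0.1, 0.9, 0, 0, 0, 0, 1],
    [-0.1, 0.9, 0, 0, 0, 0, 1],
    [-0.1, 0.9, 0, 0, 0, 0, 1],
    [0, 0.9, 0, 0, 0, 0, 1],
    [0, 0.9, 0, 0, 0, 0, 1],
    [0, 0.9, 0, 0, 0, 0, 1],
    [0, 0.9, 0, 0, 0, 0, 1],
    [0, 0.5, 0, 0, 0, 0, 1],
    [0, 0, 0, 0, 0, 0, 1],
  ],
)

```text
time_s: 20.3
position: [0.5048, -0.215, 0.2337]
tcp_rot: [[0.993, 0.117, 0.0], [0.117, -0.993, 0.0], [0.0, -0.0, -1.0]]
force: [-0.2, 0.6, -3.4]
opening: 0.453
```

```bash
python3 - <<'E'
from h import *
c=cap('wrist','w11');s=c['state'];print(s['time_s'],s['position'],yaw(s),s['force'],s['opening'])
c=cap('scene','s11')
for r in models.landmark_of('wrist','tray')[:2]: print(r)
for r in models.masks_of('scene','tray')[:1]:
    m=r['mask'];Q=world(c)[m&(c['depth']>0)];Q=Q[(Q[:,2]>.015)&(Q[:,2]<.035)]
    print(cv2.minAreaRect(Q[:,:2].astype(np.float32)))
c=cap('side','d11')
for r in models.masks_of('side','tray')[:1]:
    m=r['mask'];Q=world(c)[m&(c['depth']>0)];Q=Q[(Q[:,2]>.015)&(Q[:,2]<.035)]
    print(cv2.minAreaRect(Q[:,:2].astype(np.float32)))
E
```

```text
20.3 [ 0.50480088 -0.21502076  0.23367559] 6.7078143658994325 [-0.16892727  0.64339057 -3.39972639] 0.4531821926588752
{'point': [317.6, 175.5], 'confidence': 0.75}
((0.5036579966545105, -0.21519596874713898), (0.26185110211372375, 0.2357310950756073), 79.02940368652344)
((0.5044152736663818, -0.21511687338352203), (0.27018582820892334, 0.23328790068626404), 79.12928009033203)
```

View pics/w11.png

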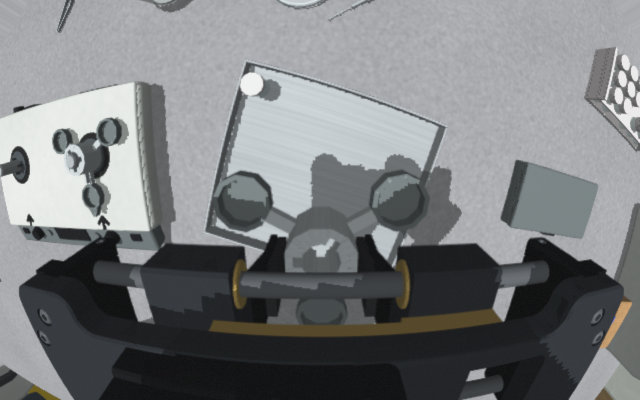

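View pics/s11.png

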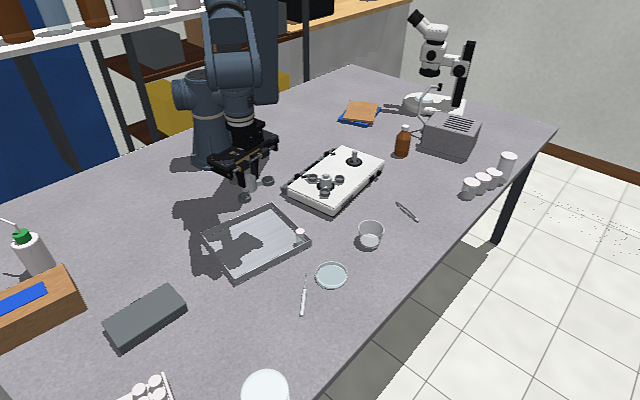

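Call:
send_rows(
  moves=[
    [0, 0, 0.8, 0, 0, 0, 1],
    [0, 0, 1, 0, 0, 0, 1],
    [0, 0, 1, 0, 0, 0, 1],
    [0, 0, 1, 0, 0, 0, 1],
    [0, 0, 1, 0, 0, 0, 1],
    [0, 0, 1, 0, 0, 0, 1],
    [0, 0, 1, 0, 0, 0, 1],
    [0, 0, 0.7, 0, 0, 0, 1],
    [0, 0, 0.4, 0, 0, 0, 1],
    [0, 0, 0.2, 0, 0, 0, 1],
    [0, 0, 0.1, 0, 0, 0, 1],
    [0, 0, 0, 0, 0, 0, 1],
  ],
)

```text
time_s: 22.1
position: [0.505, -0.2143, 0.0292]
tcp_rot: [[0.993, 0.118, 0.001], [0.118, -0.993, -0.0], [0.001, 0.001, -1.0]]
force: [-1.4, -0.5, -2.7]
opening: 0.452
```

Call:
send_rows(
  moves=[
    [0, 0, 0.08, 0, 0, 0, 1],
    [0, 0, 0.05, 0, 0, 0, 1],
    [0, 0, 0, 0, 0, 0, 1],
  ],
)

```text
time_s: 22.48
position: [0.5055, -0.2144, 0.0266]
tcp_rot: [[0.993, 0.118, 0.002], [0.118, -0.993, -0.001], [0.002, 0.001, -1.0]]
force: [0.5, 0.6, 4.5]
opening: 0.455
```

Call:
send_rows(
  moves=[
    [0, 0, 0, 0, 0, 0, 0],
    [0, 0, 0, 0, 0, 0, -0.3],
    [0, 0, 0, 0, 0, 0, -0.5],
    [0, 0, 0, 0, 0, 0, -0.6],
    [0, 0, -0.5, 0, 0, 0, -0.6],
    [0, 0, -1, 0, 0, 0, -0.6],
    [0, 0, -1, 0, 0, 0, -0.6],
    [0, 0, -1, 0, 0, 0, -0.6],
    [0, 0, -1, 0, 0, 0, -0.6],
    [0, 0, -1, 0, 0, 0, -0.6],
    [-1, 0, -1, 0, 0, 0, -0.6],
    [-1, 0, -1, 0, 0, 0, -0.6],
  ],
)

```text
time_s: 23.98
position: [0.4544, -0.2199, 0.2146]
tcp_rot: [[0.993, 0.119, 0.001], [0.119, -0.993, -0.001], [0.001, 0.001, -1.0]]
force: [0.1, -0.2, -0.1]
opening: 0.801
```

```bash
python3 - <<'E'
from h import *
c=cap('wrist','w12');s=c['state'];print(s['time_s'],s['position'],s['force'],s['opening'])
W=world(c);ok=c['depth']>0
for nm,(x,y),zt in [('placed',(.505,-.2145),.039),('home',(.511,.096),.095)]:
    D=np.hypot(W[...,0]-x,W[...,1]-y)
    m=ok&(D<.03)&(abs(W[...,2]-zt)<.006)
    if m.sum()<50: print(nm,m.sum());continue
    print(nm,m.sum(),'centre',cv2.minEnclosingCircle(W[m][:,:2].astype(np.float32)),'ztop',np.median(W[m][:,2]))
    m=ok&(D>.04)&(D<.066)&(W[...,2]>zt-.036+.006)&(W[...,2]<zt-.01);Q=W[m];A=np.c_[Q[:,:2],np.ones(len(Q))];k=np.linalg.lstsq(A,Q[:,2],rcond=None)[0];print('tilt of cups',np.degrees(np.hypot(*k[:2])),len(Q))
cap('scene','s12')
E
```

```text
23.975 [ 0.45442481 -0.21993463  0.21456248] [ 0.05548856 -0.20613828 -0.10233463] 0.8007052484626651
placed 706 centre ((0.5043535232543945, -0.21456646919250488), 0.02084157057106495) ztop 0.03915535828164329
tilt of cups 0.09875535637443447 1338
home 540 centre ((0.5111491680145264, 0.09627856314182281), 0.021936623379588127) ztop 0.09511759994565536
tilt of cups 0.1176229597706122 985
```

View pics/w12.png

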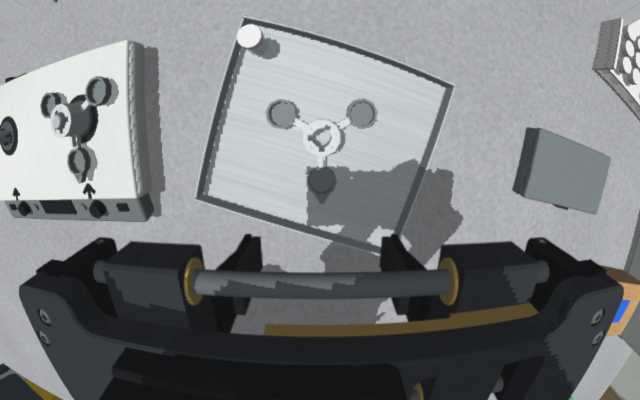

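View pics/s12.png

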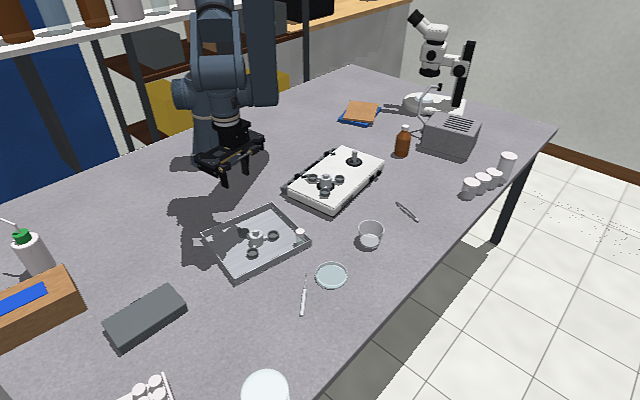

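The wrist view shows the rejected carrier flat in mid-tray at (322,140), with the vial standing at (250,36). The other carrier is seated at (65,120), and nothing else has moved.

```bash
python3 -c "
from rig import bot; print(bot.hand_in())"
```

```text
the job is handed in; nothing more can be done
None
```

The job is handed in at about 24 s of the 72 s allowed; no verdict is reported back.

- **Right spindle (fits):** I turned this carrier about 127° anticlockwise until its beak met the arrow, and released it. It dropped home: hub top at 95 mm, nose 8 mm proud, cup tilt about 0.1°. At the last check it was still seated.
- **Left spindle (does not fit):** I turned this carrier about 52° clockwise into line and released it. It stayed up, with the hub top at 104.5 mm and the nose at 103 mm. Its keyways also looked like the 0/150/270° pattern.
- **In the tray:** I lifted the left carrier off and set it down in the tray. Its centre is at (0.504, -0.215), within about 1 mm of the tray centre I measured. Its hub top is at 39 mm and its tilt about 0.1°.
- **Bench:** In the last pictures the vial is upright and the other things look unmoved; I compared these by eye and did not measure them. The gripper is clear of everything.

No check failed. The measured tool position wavered by up to about 2 mm during the work, so I trusted the camera for centring.

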